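Find the hidden bar under the spring deck and stand the jar over it

ROBOT

A 6-joint arm with a two-finger parallel gripper is mounted at the origin on a cart in front of the work surface, level with it; the furniture and walls round the work are solid. World frame = base frame: x ahead of the robot, y to its left, z up, the work surface at z = 0. Lengths are in m, angles in rad, forces in N, time in s.
With the tool pointing down it reaches from about 0.35 to 0.775 m from the base axis. Payload 7.3 kg.
Tool frame: the origin (TCP) lies at the very end of the fingers, on their centre line; the grasp point (between the pads) lies manip.pinch_z behind it (manip.pinch_z is the distance from the TCP to the grasp point, in m); x points along the fingers, y is the direction in which the jaws open and shut, and the axes are right-handed (so a half turn about x gives the same grasp; the last joint's range is limited). The gripper opens to 92 mm and grips with 3 to 60 N. Pads are 19 mm wide; open, the fingers measure 130 mm over their backs; the gripper's body (75 mm by 190 mm) begins 47 mm behind the grasp point.
Start: joints at [-1.479, 0.342, 1.524, -0, 1.275, -0.146], TCP at [0.124, -0.51, 0.227] pointing down, gripper open.
Joint ranges: [-2.53, 2.53], [-0.77, 2.02], [0.04, 2.7], [-1, 4.14], [0.28, 2.66], [-3.11, 3.11]. Speed limits (rad/s): [2.57, 2.57, 3.14, 3.14, 3.14, 3.14].

INTERFACE

Orientations are given as a 3x3 rotation matrix whose columns are the frame's x, y, z axes.
In Python, from workcell import manip gives the robot as it stands.
- The arm moves only by the shell command python3 -m handwheel 'ROWS'. ROWS is JSON, a list of rows, each a list of 7 numbers: the shift along the tool's x, y, z in m, then the turn, a rotation vector about the tool's x, y, z in rad, then the gripper command: -1 is fully open, 1 is shut, values between are in proportion. In form: [[dx, dy, dz, rx, ry, rz, hand], ...]. A call has 1 to 10 rows; each row is the pose to reach, as a shift and turn from the pose commanded when the call began, along the tool's axes at that moment; what a row does not reach only later rows make up. A row lasts 1/12 s, in which the tool goes at most 41.7 mm and 7.16 degrees, less where a joint would pass 70% of its speed; a pose out of reach is approached as far as the arm can. A call with a gripper value outside its range is refused whole. The fingers move at their own pace and stop on an object; the grip force is fixed at half the most. Time passes only in rows, so rows that repeat a pose let the fingers close. It gives the time, the measured TCP pose, the force and the opening at its end, in the units of the state.
- manip.get_obs(): the state, without advancing time (a new reading comes with each control period).
- manip.capture(name): name is "scene" or "top" or "wrist"; returns a dict with "img" (384x512x3 uint8, red, green, blue), "z_map" (384x512 float32, m along the optical axis (not along the pixel's ray), 0 where there is no reading), "fx", "fy", "cx", "cy" (pixels), "world_from_camera" (4x4, takes a point from camera to world coordinates); the wrist camera has in their place "tool_from_camera" (4x4, takes a point from camera to tool coordinates, whose origin is the TCP and whose axes are the tool frame's). Camera axes: x right, y down, z forward; pixel columns grow to the right and rows downward; lengths in m; the calibration is good to about 2 mm. A picture is of the moment at which its call begins: read the wrist's pose just before it.
- manip.finish_job(): hands the job in, once; it reports no verdict.
The state is a dict: "time": time; "joints": joint angles; "joint_vel": joint speeds; "tau": joint torques, N m; "tool_pos": TCP position; "ee_rot": TCP orientation; "ft_force": force on the tool from outside, world axes, zero at the start; "wrist_torque": the same for the moment, N m; "opening": finger opening in m.
Only numpy, scipy, OpenCV 4.12 (cv2) and the standard library are available. Lean on these libraries where they do the work, as an engineer would, in place of code of your own. Each camera call takes 0.05 s, during which the arm holds its last target.

TASK

The bench deck's top is a row of thin springy metal strips that give way under a load, except where a cross bar is hidden underneath. Press along the deck with the fingertips until you find where it feels stiff, then stand the black-capped jar upright there, on the strips over the hidden bar, so that the deck carries it without sagging, and let go. Do not set the jar down where the deck gives under it, and leave the beaker, the timer and the hex-key holder alone.

Things in the scene. Friction and masses are not known exactly. Their poses are not given: they have to be found in the camera images.
- deck: Low grey bench deck fixed to the worktop, 114 (x) x 280 (y) x 45 mm high, aluminium top. Origin: centre of its underside, on the worktop; x across its depth, away from the robot; y along its length; z up. Fixed rails 12 mm wide along both long sides and fixed lands 20 mm wide at both ends, flush with the top. Under the strips one unseen rigid bar, 24 mm wide along y, crosses the full depth.
- deck_strips (a point): Centre of the deck's strip top, 45 mm above the deck's origin, same axes. 20 identical strips fill y = -120..120 mm (12 mm pitch) and x = -45..45 mm, 4 mm thick. Each sinks straight down on its own spring (0.1 N/mm) to a stop at 15 mm. The hidden bar's centre is at y = -85..85 mm; the 2 or 3 strips over it yield under 2 mm. Elsewhere a 20 mm wide fingertip sinks over 6 mm at 2.5 N.
- jar: Closed cylindrical jar, brownish with a black screw cap, 42 mm across, 57 mm high, about 0.4 kg. Origin at the centre of its underside, z up along its axis. It starts upright on the worktop to the left of the deck. On unsupported strips it sinks 6 to 12 mm or tips; over the bar less than 2 mm. Tall instrument fronts stand behind it (x over 0.59 m).
- beaker: Bystander: clear glass beaker, 52 mm across, 70 mm high, standing right of the deck; origin at the centre of its underside. Just behind it a fixed instrument's round nose juts out (x over 0.52 m, y -0.33 to -0.13 m, 0.11 to 0.42 m high): swing past it closer to the robot.
- timer: Bystander: flat pale bench timer, 66 x 66 x 19 mm, lying far right; origin at the centre of its underside.
- hex_keys: Bystander: black block with hex keys, 29 x 60 x 78 mm, standing far left; origin at the centre of its underside.
Not all that is in view belongs to the job. Leave any pink or turquoise look-alike of the jar alone.

How it is judged:
On the way:
1. the fingertips press on the deck while the jar still stands where it was (contact force between the fingers and deck above 1.5 N and distance of jar from where it was at the start of the episode below 0.03 m), for 0.04 s.
At the end, for the whole second after the job is handed in: The jar stands upright (within about 4.5 degrees) and at rest on the deck's strips, its centre within 27 mm of the deck's long centre line and 113 mm of its middle, and its underside no more than 3 mm below the deck's unloaded top (45 mm) (z of jar in the frame of deck between 0.042 and 0.048 m and x of jar in the frame of deck between -0.027 and 0.027 m and y of jar in the frame of deck between -0.113 and 0.113 m and angle between jar's own z axis and vertical below 0.08 rad and contact force between jar and deck above 1.5 N and linear speed of jar below 0.02 m/s); the robot touches nothing.
It fails at once if the jar sinks more than 4 mm into the deck (set down on unsupported strips) (z of jar in the frame of deck below 0.041 m and x of jar in the frame of deck between -0.045 and 0.045 m and y of jar in the frame of deck between -0.12 and 0.12 m).
It fails at once if the beaker is displaced by more than 20 mm (distance of beaker from where it was at the start of the episode above 0.02 m).
It fails at once if the timer is displaced by more than 20 mm (distance of timer from where it was at the start of the episode above 0.02 m).
It fails at once if the hex-key holder is displaced by more than 20 mm (distance of hex_keys from where it was at the start of the episode above 0.02 m).
It also fails if it takes over 72 s, if anything falls off the work surface, if the arm or the gripper's body presses on something with over 40 N, if the wrist force passes 120 N, or if a joint passes its speed limit or range.

## Working session

There is one attempt and no reset: what is moved stays moved. The work goes in short steps, Python scripts to look and compute and a shell command to move; the robot and the scene stay as the last step left them, time stands still between calls to the robot, and variables do not carry over. Pictures are saved under pics/ and viewed, and the job is handed in when it is done.

```bash
ls; mkdir -p pics; python3 - <<'E'
from workcell import manip
import cv2,numpy as np
o=manip.get_obs();print({k:np.round(v,3).tolist() for k,v in o.items()},manip.pinch_z)
for n in("scene","top"):
    c=manip.capture(n);cv2.imwrite(f"pics/{n}0.png",c["img"][:,:,::-1]);print(n,c["fx"],c["cx"],c["cy"],np.round(c["world_from_camera"],3).tolist())
    np.savez(f"{n}0.npz",**c)
E
```

```text
pics
{'time': 0.0, 'joints': [-1.479, 0.343, 1.525, -0.0, 1.275, -0.146], 'joint_vel': [-0.001, -0.002, 0.0, -0.001, 0.002, -0.001], 'tau': [0.0, -43.124, -24.422, 0.072, 0.056, -0.0], 'tool_pos': [0.124, -0.51, 0.226], 'ee_rot': [[-0.0, 0.236, -0.972], [0.001, -0.972, -0.236], [-1.0, -0.001, -0.0]], 'ft_force': [0.566, -1.262, 0.37], 'wrist_torque': [-0.02, -0.017, -0.015], 'opening': 0.092} 0.0188
scene 351.1316080704538 256.83896513418154 189.02504691512755 [[-0.674, -0.443, 0.591, -0.226], [-0.739, 0.398, -0.544, 0.741], [0.006, -0.803, -0.595, 0.825], [0.0, 0.0, 0.0, 1.0]]
top 393.3581068758878 258.6855530484507 190.23326162961152 [[-0.059, -0.978, 0.2, 0.201], [-0.998, 0.059, -0.007, 0.083], [-0.005, -0.2, -0.98, 1.499], [0.0, 0.0, 0.0, 1.0]]
```

View pics/scene0.png

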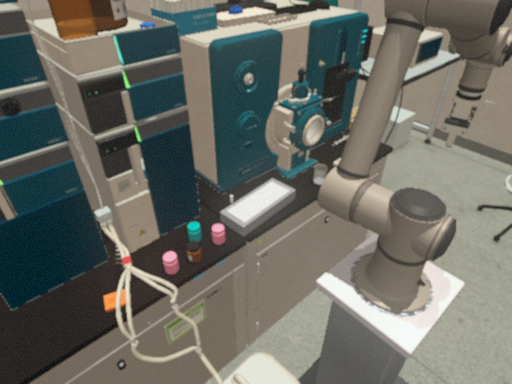

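View pics/top0.png

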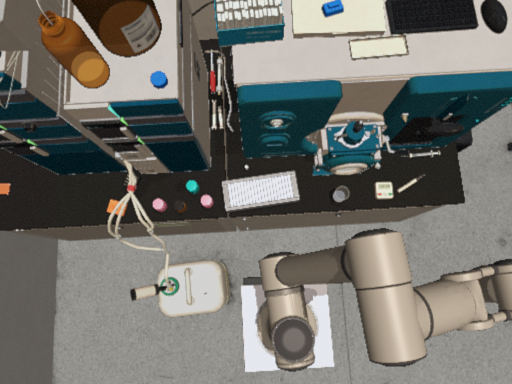

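The top view shows the deck at about (261,191), the jar's dark cap near (180,206), pink look-alikes at (159,204) and (207,200), a turquoise one at (192,186), and the beaker at (341,193). Next I measure these.

```bash
cat > h.py <<'E'
import numpy as np,cv2
def ld(n):return dict(np.load(n))
def cloud(c,T=None):
    T=c["world_from_camera"] if T is None else T
    z=c["z_map"];v,u=np.indices(z.shape)
    p=np.stack([(u-c["cx"])/c["fx"]*z,(v-c["cy"])/c["fy"]*z,z,np.ones_like(z)],-1)
    return (p@T.T)[...,:3]
E
python3 - <<'E'
from h import *
c=ld("top0.npz");P=cloud(c)
for u,v in[(180,206),(159,204),(207,200),(192,186),(261,191),(341,193),(384,190),(240,225),(180,212),(118,207),(130,187)]:print((u,v),P[v,u].round(3),c["img"][v,u])
z=P[...,2];m=(z>.035)&(z<.055)&(c["z_map"]>0);n,l,s,ce=cv2.connectedComponentsWithStats(m.astype(np.uint8))
for i in range(1,n):
    if s[i,4]>500:
        q=P[l==i];print(s[i],cv2.minAreaRect(q[:,:2].astype(np.float32)*1000),q[:,2].mean())
im=c["img"][150:240,100:420,::-1];cv2.imwrite("pics/t1.png",cv2.resize(im,None,fx=2.5,fy=2.5,interpolation=cv2.INTER_CUBIC))
c=ld("scene0.npz");im=c["img"][150:310,80:340,::-1];cv2.imwrite("pics/s1.png",cv2.resize(im,None,fx=3,fy=3,interpolation=cv2.INTER_CUBIC))
E
```

```text
(180, 206) [0.453 0.369 0.055] [55 51 46]
(159, 204) [0.465 0.447 0.058] [230 183 199]
(207, 200) [0.468 0.267 0.064] [229 189 203]
(192, 186) [0.525 0.322 0.062] [ 58 209 197]
(261, 191) [0.495 0.065 0.039] [221 222 228]
(341, 193) [0.201 0.083 1.499] [136 138 141]
(384, 190) [ 0.475 -0.407  0.016] [229 232 217]
(240, 225) [ 0.423  0.172 -0.41 ] [94 85 76]
(180, 212) [0.436 0.376 0.022] [55 39 26]
(118, 207) [0.461 0.595 0.069] [200 168 144]
(130, 187) [0.534 0.552 0.066] [201  73  76]
[ 222  171   77   41 2201] ((496.2345275878906, 69.30217742919922), (116.22264099121094, 279.4176940917969), 5.501669406890869) 0.04599512691437753
```

View pics/t1.png

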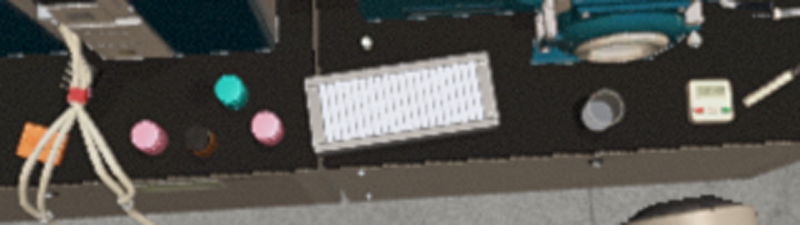

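View pics/s1.png

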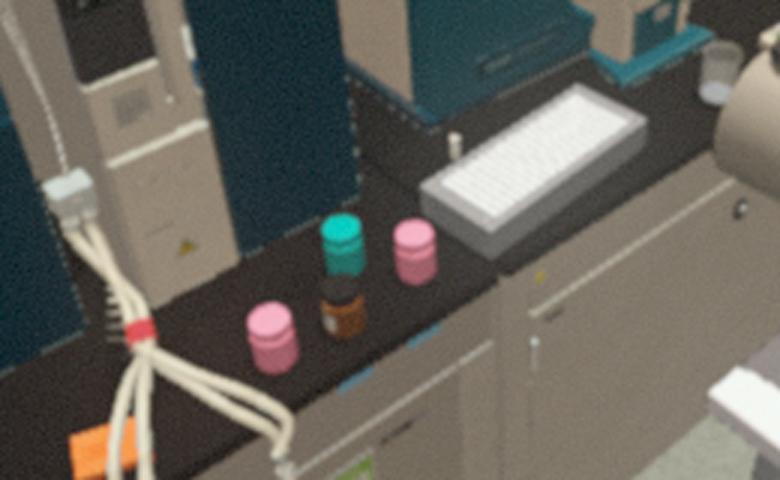

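The deck measures 116 x 279 mm with its top at z = 0.046, which fits the given sizes. Its centre is at (0.496, 0.069) and its yaw is 5.5°. I also check how far away the nearby fronts are, then work out the approach.

```bash
cat >> h.py <<'E'
DC=np.array([.496,.069]);DY=np.radians(5.5)
def dk(x,y):
    return DC+np.array([[np.cos(DY),-np.sin(DY)],[np.sin(DY),np.cos(DY)]])@[x,y]
def go(xyz,yaw):
    from workcell import manip
    o=manip.get_obs();R=np.array(o["ee_rot"]);d=R.T@(np.array(xyz)-o["tool_pos"])
    y=R[:,1];cur=np.arctan2(y[1],y[0]);t=(yaw-cur+np.pi)%(2*np.pi)-np.pi
    print("pos",np.round(o["tool_pos"],4),"yaw",cur.round(4),"d",d.round(4),"rx",round(-t,4),"f",np.round(o["ft_force"],2),"tilt",np.round(R[:,0],4))
E
python3 - <<'E'
from h import *
c=ld("top0.npz");P=cloud(c)
for y0 in np.arange(-.1,.45,.05):
    m=(abs(P[...,1]-y0)<.02)&(P[...,2]>.1)&(P[...,2]<.35)&(c["z_map"]>0);print(round(y0,2),P[...,0][m].min().round(3) if m.any() else None)
c=ld("scene0.npz");P=cloud(c)
print("scene")
for y0 in np.arange(-.1,.45,.05):
    m=(abs(P[...,1]-y0)<.02)&(P[...,2]>.1)&(P[...,2]<.35)&(c["z_map"]>0)&(P[...,0]>.4);print(round(y0,2),P[...,0][m].min().round(3) if m.any() else None)
p=dk(-.012,0);print(p);go([*p,.16],DY)
E
```

```text
-0.1 0.617
-0.05 -0.089
0.0 -0.095
0.05 -0.092
0.1 0.141
0.15 None
0.2 1.015
0.25 0.593
0.3 0.592
0.35 0.592
0.4 0.591
scene
-0.1 0.618
-0.05 0.616
0.0 0.592
0.05 0.592
0.1 0.617
0.15 None
0.2 None
0.25 0.591
0.3 0.59
0.35 0.589
0.4 0.59
[0.48405525 0.06784985]
pos [ 0.1237 -0.5099  0.2261] yaw -1.333 d [ 0.0669 -0.4765 -0.4863] rx -1.429 f [0.19 0.62 0.16] tilt [-1.0e-04  1.4e-03 -1.0e+00]
```

```bash
python3 -m handwheel '[[0,-0.04,-0.04,-0.12,0,0,1],[0,-0.08,-0.08,-0.24,0,0,1],[0,-0.11,-0.11,-0.34,0,0,1],[0,-0.14,-0.14,-0.43,0,0,1],[0,-0.17,-0.17,-0.52,0,0,1],[0,-0.20,-0.20,-0.61,0,0,1],[0,-0.23,-0.23,-0.70,0,0,1],[0,-0.26,-0.26,-0.79,0,0,1],[0,-0.29,-0.29,-0.88,0,0,1],[0,-0.32,-0.32,-0.97,0,0,1]]'; python3 - <<'E'
from h import *
go([*dk(-.02,0),.16],DY)
E
```

```text
time: 0.93
tool_pos: [0.341, -0.1525, 0.2267]
ee_rot: [[0.0, 0.936, -0.351], [-0.0, -0.351, -0.936], [-1.0, 0.0, 0.0]]
ft_force: [1.5, -0.8, -0.2]
opening: 0.03
pos [ 0.341  -0.1525  0.2267] yaw -0.359 d [ 0.0667  0.0493 -0.2531] rx -0.455 f [ 1.5  -0.81 -0.17] tilt [ 2.e-04 -2.e-04 -1.e+00]
```

```bash
python3 -m handwheel '[[0.01,0.008,-0.035,-0.08,0,0,1],[0.02,0.016,-0.07,-0.16,0,0,1],[0.03,0.024,-0.105,-0.24,0,0,1],[0.04,0.031,-0.14,-0.32,0,0,1],[0.05,0.039,-0.18,-0.39,0,0,1],[0.06,0.045,-0.22,-0.455,0,0,1],[0.067,0.049,-0.253,-0.455,0,0,1],[0.067,0.049,-0.253,-0.455,0,0,1],[0.067,0.049,-0.253,-0.455,0,0,1]]'; python3 - <<'E'
from h import *
from workcell import manip
go([*dk(-.02,0),.16],DY)
o=manip.get_obs();c=manip.capture("wrist");cv2.imwrite("pics/w1.png",c["img"][:,:,::-1])
T=np.eye(4);T[:3,:3]=o["ee_rot"];T[:3,3]=o["tool_pos"];c["W"]=T@c["tool_from_camera"];np.savez("w1.npz",**c);print(c["W"].round(3))
E
```

```text
time: 1.68
tool_pos: [0.476, 0.066, 0.1587]
ee_rot: [[-0.002, 0.995, 0.095], [-0.0, 0.095, -0.995], [-1.0, -0.002, -0.0]]
ft_force: [-0.2, 0.1, 0.4]
opening: 0.0006
pos [0.476  0.066  0.1587] yaw 0.0954 d [-0.0013  0.0002 -0.001 ] rx -0.0006 f [-0.22  0.15  0.43] tilt [-2.2e-03 -2.0e-04 -1.0e+00]
[[ 0.995  0.093  0.025  0.468]
 [ 0.096 -0.955 -0.282  0.142]
 [-0.002  0.283 -0.959  0.317]
 [ 0.     0.     0.     1.   ]]
```

View pics/w1.png

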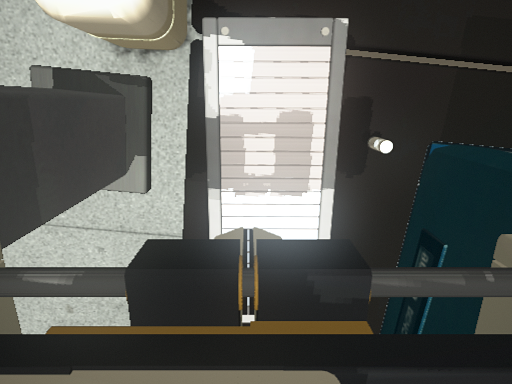

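The wrist view shows the deck's left end: corners at about (203,18) and (348,18), and strips starting at row 45. I use this to refine the deck pose.

```bash
python3 - <<'E'
from h import *
c=ld("w1.npz");W=c["W"]
def ray(u,v,z=.045):
    d=W[:3,:3]@[(u-c["cx"])/c["fx"],(v-c["cy"])/c["fy"],1];return W[:3,3]+d*(z-W[2,3])/d[2]
R=np.array([[np.cos(DY),np.sin(DY)],[-np.sin(DY),np.cos(DY)]])
for u,v in[(203,18),(348,18),(220,45),(328,45),(209,230),(334,230),(222,238),(319,238)]:
    p=ray(u,v);print((u,v),p.round(4),"deck",(R@(p[:2]-DC)).round(4))
P=cloud(c,W);print(P[100,270],P[30,270])
im=c["img"][10:245,195:355,::-1];cv2.imwrite("pics/w1c.png",cv2.resize(im,None,fx=2.5,fy=2.5))
E
```

```text
(203, 18) [0.4275 0.1983 0.045 ] deck [-0.0558  0.1353]
(348, 18) [0.5389 0.2091 0.045 ] deck [0.0561 0.1353]
(220, 45) [0.4419 0.1805 0.045 ] deck [-0.0431  0.1162]
(328, 45) [0.5268 0.1887 0.045 ] deck [0.0421 0.1162]
(209, 230) [0.443  0.0221 0.045 ] deck [-0.0572 -0.0416]
(334, 230) [0.5588 0.0334 0.045 ] deck [ 0.0591 -0.0415]
(222, 238) [0.4557 0.0152 0.045 ] deck [-0.0453 -0.0497]
(319, 238) [0.5462 0.024  0.045 ] deck [ 0.0457 -0.0496]
[0.48603263 0.14295239 0.04523211] [0.47993881 0.19486581 0.04559232]
```

View pics/w1c.png

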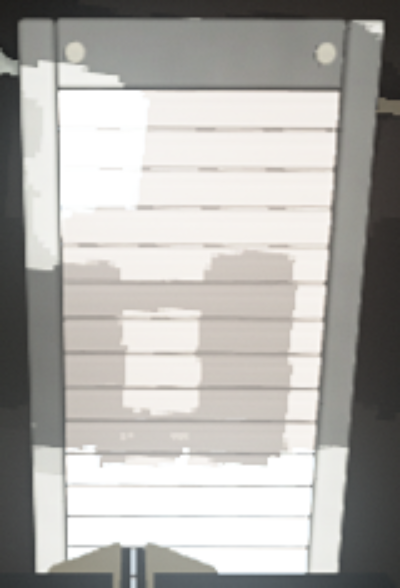

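The deck's x agrees. Its y from the wrist view is about 4 mm less than from the top view. That is tolerable, because probing and placing both use the TCP. Now I probe from the middle.

```bash
python3 -m handwheel '[[0.035,0,0,0,0,0,1],[0.07,0,0,0,0,0,1],[0.09,0,0,0,0,0,1],[0.1,0,0,0,0,0,1],[0.108,0,0,0,0,0,1],[0.108,0,0,0,0,0,1],[0.108,0,0,0,0,0,1]]'; for i in 1; do python3 -m handwheel '[[0.002,0,0,0,0,0,1],[0.004,0,0,0,0,0,1],[0.006,0,0,0,0,0,1],[0.008,0,0,0,0,0,1],[0.008,0,0,0,0,0,1]]';done; python3 -m handwheel '[[0,0,0,0,0,0,1]]'; python3 -m handwheel '[[0,0,0,0,0,0,1]]'
```

```text
time: 2.32
tool_pos: [0.4764, 0.0638, 0.0522]
ee_rot: [[0.0, 0.996, 0.091], [-0.0, 0.091, -0.996], [-1.0, 0.0, 0.0]]
ft_force: [-0.4, 0.4, 0.5]
opening: 0.0006
time: 2.73
tool_pos: [0.4762, 0.0646, 0.0436]
ee_rot: [[0.0, 0.996, 0.092], [-0.0, 0.092, -0.996], [-1.0, 0.0, 0.0]]
ft_force: [0.3, 0.6, 0.8]
opening: 0.0005
time: 2.82
tool_pos: [0.4763, 0.0646, 0.0437]
ee_rot: [[-0.0, 0.996, 0.092], [-0.0, 0.092, -0.996], [-1.0, -0.0, 0.0]]
ft_force: [0.2, -0.8, 0.5]
opening: 0.0004
time: 2.9
tool_pos: [0.4763, 0.0646, 0.0437]
ee_rot: [[-0.0, 0.996, 0.092], [-0.0, 0.092, -0.996], [-1.0, -0.0, 0.0]]
ft_force: [-0.1, -0.2, 0.7]
opening: 0.0005
```

```bash
python3 -m handwheel '[[0.0015,0,0,0,0,0,1],[0.003,0,0,0,0,0,1],[0.0045,0,0,0,0,0,1],[0.006,0,0,0,0,0,1],[0.006,0,0,0,0,0,1]]'; python3 -m handwheel '[[0,0,0,0,0,0,1]]'
```

```text
time: 3.32
tool_pos: [0.4764, 0.0646, 0.0375]
ee_rot: [[0.0, 0.996, 0.092], [-0.0, 0.092, -0.996], [-1.0, 0.0, 0.0]]
ft_force: [1.4, 1.3, 2.0]
opening: 0.0004
time: 3.4
tool_pos: [0.4764, 0.0646, 0.0377]
ee_rot: [[0.0, 0.996, 0.092], [-0.0, 0.092, -0.996], [-1.0, 0.0, 0.0]]
ft_force: [-0.4, 0.1, 0.9]
opening: 0.0005
```

Soft at the middle: about 7 mm of sinking at under 2 N. Next probe is at +30 mm.

```bash
python3 -m handwheel '[[-0.016,0,0,0,0,0,1],[-0.016,0,-0.015,0,0,0,1],[-0.016,0,-0.03,0,0,0,1],[-0.010,0,-0.03,0,0,0,1],[-0.008,0,-0.03,0,0,0,1],[-0.006,0,-0.03,0,0,0,1],[-0.005,0,-0.03,0,0,0,1],[-0.004,0,-0.03,0,0,0,1],[-0.004,0,-0.03,0,0,0,1]]'; python3 -m handwheel '[[0,0,0,0,0,0,1]]'
```

```text
time: 4.15
tool_pos: [0.4733, 0.094, 0.0414]
ee_rot: [[-0.001, 0.996, 0.091], [-0.0, 0.091, -0.996], [-1.0, -0.001, 0.0]]
ft_force: [-0.6, 0.1, 0.5]
opening: 0.0004
time: 4.23
tool_pos: [0.4734, 0.0941, 0.0416]
ee_rot: [[-0.0, 0.996, 0.091], [-0.0, 0.091, -0.996], [-1.0, -0.0, 0.0]]
ft_force: [-0.8, -0.5, 0.6]
opening: 0.0003
```

Soft there too. I continue to +58 mm.

```bash
python3 -m handwheel '[[-0.012,0,0,0,0,0,1],[-0.012,0,-0.015,0,0,0,1],[-0.012,0,-0.028,0,0,0,1],[-0.006,0,-0.028,0,0,0,1],[-0.004,0,-0.028,0,0,0,1],[-0.002,0,-0.028,0,0,0,1],[-0.001,0,-0.028,0,0,0,1],[0,0,-0.028,0,0,0,1],[0,0,-0.028,0,0,0,1]]'; python3 -m handwheel '[[0,0,0,0,0,0,1]]'
```

```text
time: 4.98
tool_pos: [0.4708, 0.1219, 0.0414]
ee_rot: [[-0.001, 0.996, 0.091], [-0.0, 0.091, -0.996], [-1.0, -0.001, 0.0]]
ft_force: [-1.7, 0.6, 0.6]
opening: 0.0005
time: 5.07
tool_pos: [0.4709, 0.122, 0.0416]
ee_rot: [[-0.0, 0.996, 0.091], [-0.0, 0.091, -0.996], [-1.0, -0.0, 0.0]]
ft_force: [-1.2, -0.3, 1.0]
opening: 0.0006
```

```bash
python3 -m handwheel '[[-0.012,0,0,0,0,0,1],[-0.012,0,-0.015,0,0,0,1],[-0.012,0,-0.028,0,0,0,1],[-0.006,0,-0.028,0,0,0,1],[-0.004,0,-0.028,0,0,0,1],[-0.002,0,-0.028,0,0,0,1],[-0.001,0,-0.028,0,0,0,1],[0,0,-0.028,0,0,0,1],[0,0,-0.028,0,0,0,1]]'; python3 -m handwheel '[[0,0,0,0,0,0,1]]'
```

```text
time: 5.82
tool_pos: [0.4683, 0.1497, 0.0414]
ee_rot: [[-0.001, 0.996, 0.091], [-0.0, 0.091, -0.996], [-1.0, -0.001, 0.0]]
ft_force: [-0.3, -0.7, 0.8]
opening: 0.0005
time: 5.9
tool_pos: [0.4683, 0.1498, 0.0416]
ee_rot: [[-0.0, 0.996, 0.091], [-0.0, 0.091, -0.996], [-1.0, -0.0, 0.0]]
ft_force: [-1.3, -0.5, 1.5]
opening: 0.0006
```

Soft at +84 mm as well. Now the negative side, at -28 mm.

```bash
python3 -m handwheel '[[-0.014,0,0,0,0,0,1],[-0.014,0,0.035,0,0,0,1],[-0.014,0,0.07,0,0,0,1],[-0.014,0,0.1,0,0,0,1],[-0.014,0,0.114,0,0,0,1],[-0.006,0,0.114,0,0,0,1],[-0.004,0,0.114,0,0,0,1],[-0.002,0,0.114,0,0,0,1],[0,0,0.114,0,0,0,1],[0,0,0.114,0,0,0,1]]'; python3 -m handwheel '[[0,0,0,0,0,0,1]]'
```

```text
time: 6.73
tool_pos: [0.4785, 0.0376, 0.0413]
ee_rot: [[-0.001, 0.996, 0.093], [-0.0, 0.093, -0.996], [-1.0, -0.001, -0.0]]
ft_force: [-0.7, 0.0, 1.2]
opening: 0.0005
time: 6.82
tool_pos: [0.4786, 0.0375, 0.0416]
ee_rot: [[-0.001, 0.996, 0.093], [0.0, 0.093, -0.996], [-1.0, -0.001, -0.0]]
ft_force: [-1.4, 0.3, 1.0]
opening: 0.0005
```

```bash
python3 -m handwheel '[[-0.012,0,0,0,0,0,1],[-0.012,0,0.015,0,0,0,1],[-0.012,0,0.028,0,0,0,1],[-0.006,0,0.028,0,0,0,1],[-0.004,0,0.028,0,0,0,1],[-0.002,0,0.028,0,0,0,1],[-0.001,0,0.028,0,0,0,1],[0,0,0.028,0,0,0,1],[0,0,0.028,0,0,0,1]]'; python3 -m handwheel '[[0,0,0,0,0,0,1]]'
```

```text
time: 7.57
tool_pos: [0.4811, 0.0094, 0.0415]
ee_rot: [[-0.001, 0.996, 0.092], [0.0, 0.092, -0.996], [-1.0, -0.001, -0.0]]
ft_force: [-1.0, 0.6, 1.0]
opening: 0.0008
time: 7.65
tool_pos: [0.4813, 0.0092, 0.0416]
ee_rot: [[-0.0, 0.996, 0.092], [0.0, 0.092, -0.996], [-1.0, -0.0, -0.0]]
ft_force: [-0.2, -0.2, 0.6]
opening: 0.0004
```

```bash
python3 -m handwheel '[[-0.012,0,0,0,0,0,1],[-0.012,0,0.015,0,0,0,1],[-0.012,0,0.026,0,0,0,1],[-0.006,0,0.026,0,0,0,1],[-0.004,0,0.026,0,0,0,1],[-0.002,0,0.026,0,0,0,1],[-0.001,0,0.026,0,0,0,1],[0,0,0.026,0,0,0,1],[0,0,0.026,0,0,0,1]]'; python3 -m handwheel '[[0,0,0,0,0,0,1]]'
```

```text
time: 8.4
tool_pos: [0.4835, -0.0173, 0.0445]
ee_rot: [[0.001, 0.996, 0.093], [-0.001, 0.093, -0.996], [-1.0, 0.0, 0.001]]
ft_force: [-11.3, -2.5, 37.6]
opening: 0.0002
time: 8.48
tool_pos: [0.4835, -0.0173, 0.0444]
ee_rot: [[0.001, 0.996, 0.093], [-0.001, 0.093, -0.996], [-1.0, 0.0, 0.001]]
ft_force: [-12.9, -3.1, 37.4]
opening: 0.0009
```

Stiff here: 37 N at z = 0.0445, with the TCP at y = -0.017 (deck y about -85 mm). Now I bracket its edges with gentler presses, first 12 mm toward the middle.

```bash
python3 -m handwheel '[[-0.012,0,0,0,0,0,1],[-0.012,0,-0.012,0,0,0,1],[-0.012,0,-0.012,0,0,0,1],[-0.006,0,-0.012,0,0,0,1],[-0.004,0,-0.012,0,0,0,1],[-0.002,0,-0.012,0,0,0,1],[-0.001,0,-0.012,0,0,0,1],[-0.001,0,-0.012,0,0,0,1]]'; python3 -m handwheel '[[-0.012,0,0,0,0,0,1],[-0.012,0,-0.006,0,0,0,1],[-0.012,0,-0.006,0,0,0,1],[-0.006,0,-0.006,0,0,0,1],[-0.004,0,-0.006,0,0,0,1],[-0.002,0,-0.006,0,0,0,1],[0,0,-0.006,0,0,0,1],[0,0,-0.006,0,0,0,1]]'
```

```text
time: 9.15
tool_pos: [0.4822, -0.0045, 0.0441]
ee_rot: [[-0.001, 0.996, 0.092], [0.001, 0.092, -0.996], [-1.0, -0.001, -0.001]]
ft_force: [-8.4, 3.8, 29.5]
opening: 0.0004
time: 9.82
tool_pos: [0.4818, 0.0021, 0.042]
ee_rot: [[-0.001, 0.996, 0.091], [0.002, 0.091, -0.996], [-1.0, -0.001, -0.002]]
ft_force: [0.6, 9.2, 1.8]
opening: 0.0005
```

```bash
python3 -m handwheel '[[-0.012,0,0,0,0,0,1],[-0.012,0,0.015,0,0,0,1],[-0.012,0,0.03,0,0,0,1],[-0.006,0,0.03,0,0,0,1],[-0.004,0,0.03,0,0,0,1],[-0.002,0,0.03,0,0,0,1],[0,0,0.03,0,0,0,1],[0,0,0.03,0,0,0,1]]'
```

```text
time: 10.48
tool_pos: [0.4843, -0.0289, 0.0444]
ee_rot: [[-0.001, 0.996, 0.093], [-0.001, 0.093, -0.996], [-1.0, -0.001, 0.001]]
ft_force: [-8.9, -3.3, 26.6]
opening: 0.0007
```

Soft 18 mm inward of the stiff spot, with the tip caught sideways against the stiff strip's edge at TCP y of about -0.0075. Stiff at y = -0.029. Now I probe further out to find the other edge.

```bash
python3 -m handwheel '[[-0.012,0,0,0,0,0,1],[-0.012,0,0.013,0,0,0,1],[-0.012,0,0.013,0,0,0,1],[-0.006,0,0.013,0,0,0,1],[-0.004,0,0.013,0,0,0,1],[-0.002,0,0.013,0,0,0,1],[0,0,0.013,0,0,0,1],[0,0,0.013,0,0,0,1]]'
```

```text
time: 11.15
tool_pos: [0.4858, -0.0418, 0.0421]
ee_rot: [[-0.001, 0.996, 0.092], [-0.0, 0.092, -0.996], [-1.0, -0.001, 0.0]]
ft_force: [-0.7, -1.4, -0.1]
opening: 0.0004
```

Soft at y = -0.042, so exactly two strips are stiff, centred at TCP y ≈ -0.0195 for x = 0.484. On the deck's centre line that is (0.504, -0.0175). Now I lift and move above the jar.

```bash
python3 -m handwheel '[[-0.035,0,0,0,0,0,1],[-0.07,0,0,0,0,0,1],[-0.105,0,0,0,0,0,1],[-0.14,0,0,0,0,0,1],[-0.17,0,0,0,0,0,0.5],[-0.17,0,0,0,0,0,0.5]]'; python3 - <<'E'
from h import *
c=ld("top0.npz");P=cloud(c);hsv=cv2.cvtColor(c["img"],cv2.COLOR_RGB2HSV)
go([.45,.34,.21],.26)
E
```

```text
time: 11.65
tool_pos: [0.4889, -0.0422, 0.2186]
ee_rot: [[0.011, 0.996, 0.092], [-0.002, 0.092, -0.996], [-1.0, 0.01, 0.003]]
ft_force: [0.9, 0.1, 1.2]
opening: 0.0093
pos [ 0.4889 -0.0422  0.2186] yaw 0.0923 d [ 0.0073 -0.0036 -0.3842] rx -0.1677 f [0.88 0.06 1.19] tilt [ 0.0106 -0.0023 -0.9999]
```

```bash
python3 -m handwheel '[[0,0,-0.035,0,0,0,-0.5],[0,0,-0.07,-0.03,0,0,-0.5],[0,0,-0.11,-0.06,0,0,-0.5],[0,0,-0.15,-0.09,0,0,-0.5],[0,0,-0.19,-0.12,0,0,-0.5],[0,-0.002,-0.23,-0.16,0,0,-0.5],[0,-0.004,-0.27,-0.168,0,0,-0.5],[0,-0.004,-0.31,-0.168,0,0,-0.5],[0,-0.004,-0.35,-0.168,0,0,-0.5],[0,-0.004,-0.384,-0.168,0,0,-0.5]]';  python3 -m handwheel '[[0,0,0,0,0,0,-0.5],[0,0,0,0,0,0,-0.5]]'; python3 - <<'E'
from h import *
from workcell import manip
go([.45,.36,.21],.26)
o=manip.get_obs();c=manip.capture("wrist");cv2.imwrite("pics/w2.png",c["img"][:,:,::-1])
T=np.eye(4);T[:3,:3]=o["ee_rot"];T[:3,3]=o["tool_pos"];c["W"]=T@c["tool_from_camera"];np.savez("w2.npz",**c)
E
```

```text
time: 12.48
tool_pos: [0.4456, 0.3428, 0.2119]
ee_rot: [[-0.001, 0.966, 0.258], [0.0, 0.258, -0.966], [-1.0, -0.001, -0.0]]
ft_force: [-0.0, 0.4, 0.8]
opening: 0.0683
time: 12.65
tool_pos: [0.4457, 0.3417, 0.2115]
ee_rot: [[-0.002, 0.965, 0.26], [-0.001, 0.26, -0.965], [-1.0, -0.002, 0.0]]
ft_force: [-0.4, 0.4, -0.8]
opening: 0.0689
pos [0.4457 0.3417 0.2115] yaw 0.2635 d [ 0.0014  0.0089 -0.0165] rx 0.0035 f [-0.35  0.41 -0.76] tilt [-1.6e-03 -8.0e-04 -1.0e+00]
```

View pics/w2.png

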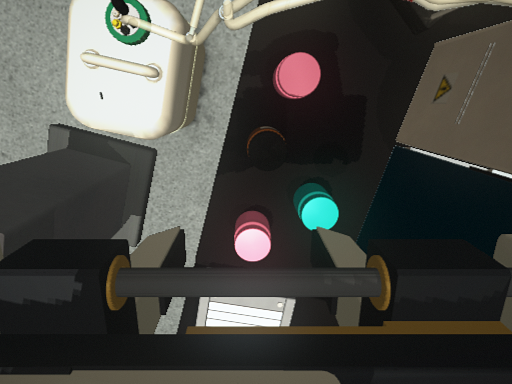

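The jar's black cap is at about (266,147), with pink look-alikes at (297,75) and (252,238) and the turquoise one at (317,207). I locate it from the depth map.

```bash
python3 - <<'E'
from h import *
c=ld("w2.npz");P=cloud(c,c["W"]);m=(P[...,2]>.05)&(P[...,2]<.07)&(c["z_map"]>0);m[232:]=0
n,l,s,ce=cv2.connectedComponentsWithStats(m.astype(np.uint8))
for i in range(1,n):
    if s[i,4]>60:
        q=P[l==i];print(s[i],ce[i].round(1),cv2.minEnclosingCircle((q[:,:2]*1000).astype(np.float32)),np.median(q[:,2]).round(4),c["img"][l==i].mean(0).round())
        (x,y),r=cv2.minEnclosingCircle((q[:,:2]).astype(np.float32))
        if abs(ce[i][1]-148)<15: go([x,y,.12],.26);go([x,y,.02],.26)
E
```

```text
[410   0  49  12 291] [434.2   5.2] ((560.9813842773438, 535.548583984375), 18.675434112548828) 0.0611 [161. 155. 133.]
[ 408   33   60  115 1104] [437.2  89.5] ((595.409423828125, 466.46966552734375), 51.23497772216797) 0.0595 [89. 80. 66.]
[ 277   52   43   45 1510] [298.3  73.8] ((464.58160400390625, 449.2218322753906), 20.10316276550293) 0.0574 [214. 113. 129.]
[ 247  130   40   41 1238] [266.8 150.1] ((455.94842529296875, 372.73333740234375), 19.997669219970703) 0.0575 [22. 21. 20.]
pos [0.4461 0.3404 0.2117] yaw 0.2618 d [ 0.0916  0.018  -0.0287] rx 0.0018 f [ 0.03  0.31 -0.32] tilt [-0.0014 -0.0011 -1.    ]
pos [0.4461 0.3404 0.2117] yaw 0.2618 d [ 0.1916  0.0182 -0.0288] rx 0.0018 f [ 0.03  0.31 -0.32] tilt [-0.0014 -0.0011 -1.    ]
[373 149  47  83 909] [394.9 190.2] ((598.9127807617188, 364.29217529296875), 47.102237701416016) 0.0601 [ 6. 20. 23.]
[ 300  194   38   36 1056] [318.6 211.9] ((527.3344116210938, 323.43927001953125), 20.02049446105957) 0.0574 [ 51. 220. 206.]
[239 225  27   7 120] [252.  228.9] ((465.13409423828125, 283.6695556640625), 14.139816284179688) 0.0564 [174. 120. 131.]
```

Jar at (0.456, 0.373), cap top at 0.0575, radius 20 mm, which matches the given sizes.

```bash
python3 -m handwheel '[[0,0.018,-0.029,0,0,0,-0.5],[0.03,0.018,-0.029,0,0,0,-0.5],[0.065,0.018,-0.029,0,0,0,-0.5],[0.1,0.018,-0.029,0,0,0,-0.5],[0.12,0.018,-0.029,0,0,0,-0.5],[0.12,0.018,-0.029,0,0,0,-0.5],[0.12,0.018,-0.029,0,0,0,-0.5]]'; python3 - <<'E'
from h import *
from workcell import manip
go([.456,.3727,.018],.26)
c=manip.capture("scene");im=c["img"][150:310,80:340,::-1];cv2.imwrite("pics/s2.png",cv2.resize(im,None,fx=3,fy=3,interpolation=cv2.INTER_CUBIC))
E
```

```text
time: 13.28
tool_pos: [0.4568, 0.3713, 0.0921]
ee_rot: [[-0.002, 0.967, 0.255], [-0.001, 0.255, -0.967], [-1.0, -0.002, 0.001]]
ft_force: [-0.4, 0.1, 0.4]
opening: 0.0691
pos [0.4568 0.3713 0.0921] yaw 0.2583 d [ 0.0741 -0.0003 -0.0016] rx -0.0017 f [-0.36  0.06  0.45] tilt [-0.002  -0.0014 -1.    ]
```

View pics/s2.png

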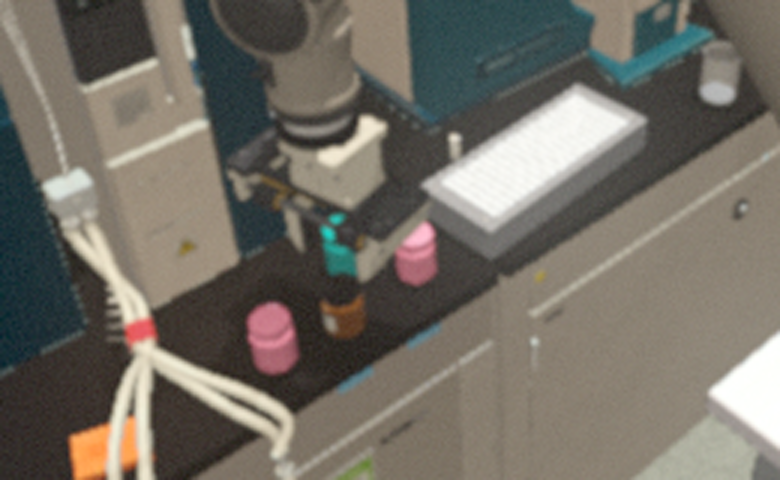

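The open fingertips straddle the jar cap (crop about (340,288)). Descending.

```bash
python3 -m handwheel '[[0.02,0,-0.001,0,0,0,-0.5],[0.04,0,-0.001,0,0,0,-0.5],[0.055,0,-0.001,0,0,0,-0.5],[0.066,0,-0.001,0,0,0,-0.5],[0.073,0,-0.001,0,0,0,-0.5],[0.073,0,-0.001,0,0,0,-0.5]]'; python3 -m handwheel '[[0,0,0,0,0,0,0],[0,0,0,0,0,0,0.3],[0,0,0,0,0,0,0.6],[0,0,0,0,0,0,1],[0,0,0,0,0,0,1],[0,0,0,0,0,0,1],[0,0,0,0,0,0,1],[0,0,0,0,0,0,1]]';
```

```text
time: 13.83
tool_pos: [0.4567, 0.3735, 0.0196]
ee_rot: [[-0.0, 0.966, 0.257], [-0.0, 0.257, -0.966], [-1.0, -0.0, 0.0]]
ft_force: [-0.3, 0.8, 0.1]
opening: 0.0689
time: 14.5
tool_pos: [0.4569, 0.3739, 0.0203]
ee_rot: [[0.001, 0.966, 0.257], [0.001, 0.257, -0.966], [-1.0, 0.001, -0.0]]
ft_force: [-0.5, -0.2, 5.5]
opening: 0.0415
```

Gripped at 41.5 mm opening. Lifting.

```bash
python3 -m handwheel '[[-0.01,0,0,0,0,0,1],[-0.025,0,0,0,0,0,1],[-0.045,0,0,0,0,0,1],[-0.07,0,0,0,0,0,1],[-0.095,0,0,0,0,0,1],[-0.12,0,0,0,0,0,1],[-0.14,0,0,0,0,0,1],[-0.15,0,0,0,0,0,1],[-0.15,0,0,0,0,0,1]]'; python3 - <<'E'
from h import *
from workcell import manip
go([.44,-.0175,.17],DY-np.pi/2)
c=manip.capture("wrist");cv2.imwrite("pics/w3.png",c["img"][:,:,::-1])
E
```

```text
time: 15.25
tool_pos: [0.4571, 0.3741, 0.1717]
ee_rot: [[0.003, 0.966, 0.257], [0.002, 0.257, -0.966], [-1.0, 0.003, -0.001]]
ft_force: [0.2, -0.2, -4.4]
opening: 0.0416
pos [0.4571 0.3741 0.1717] yaw 0.2601 d [ 0.001  -0.1173  0.3741] rx 1.7349 f [ 0.21 -0.19 -4.4 ] tilt [ 0.0028  0.0017 -1.    ]
```

View pics/w3.png

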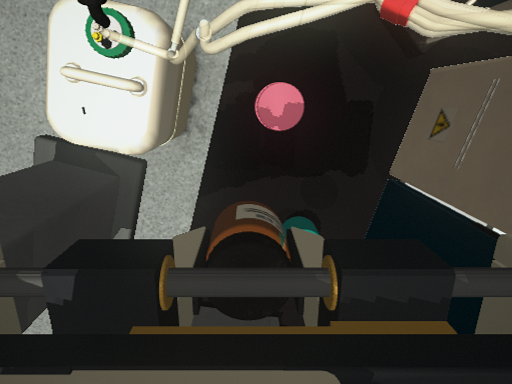

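The jar is held (about 4.4 N of weight). Now I carry it toward the deck while turning the jaws along the deck's length.

```bash
python3 -m handwheel '[[0,-0.006,0.018,0.09,0,0,1],[0,-0.012,0.037,0.18,0,0,1],[0,-0.018,0.056,0.27,0,0,1],[0,-0.024,0.075,0.36,0,0,1],[0,-0.03,0.094,0.45,0,0,1],[0,-0.036,0.113,0.54,0,0,1],[0,-0.042,0.132,0.63,0,0,1],[0,-0.048,0.151,0.72,0,0,1],[0,-0.054,0.17,0.81,0,0,1],[0,-0.06,0.187,0.9,0,0,1]]'; python3 - <<'E'
from h import *
go([.44,-.0175,.17],DY-np.pi/2)
E
```

```text
time: 16.13
tool_pos: [0.4452, 0.1761, 0.1677]
ee_rot: [[-0.004, 0.799, -0.601], [-0.001, -0.601, -0.799], [-1.0, -0.003, 0.003]]
ft_force: [0.8, -0.0, -4.2]
opening: 0.0415
pos [0.4452 0.1761 0.1677] yaw -0.6446 d [-0.0021  0.1122  0.1579] rx 0.8302 f [ 0.82 -0.02 -4.2 ] tilt [-0.0041 -0.0012 -1.    ]
```

```bash
python3 -m handwheel '[[0,0.011,0.016,0.085,0,0,1],[0,0.023,0.032,0.17,0,0,1],[0,0.035,0.049,0.255,0,0,1],[0,0.047,0.066,0.34,0,0,1],[0,0.059,0.083,0.425,0,0,1],[0,0.071,0.1,0.51,0,0,1],[0,0.083,0.117,0.595,0,0,1],[0,0.095,0.135,0.68,0,0,1],[0,0.105,0.148,0.76,0,0,1],[0,0.112,0.158,0.83,0,0,1]]'; python3 -m handwheel '[[0,0,0,0,0,0,1],[0,0,0,0,0,0,1],[0,0,0,0,0,0,1]]'; python3 - <<'E'
from h import *
from workcell import manip
go([.500,-.018,.17],DY-np.pi/2)
c=manip.capture("scene");cv2.imwrite("pics/s3.png",c["img"][:,:,::-1])
E
```

```text
time: 16.97
tool_pos: [0.4408, -0.0173, 0.1679]
ee_rot: [[-0.004, 0.096, -0.995], [0.0, -0.995, -0.096], [-1.0, -0.001, 0.004]]
ft_force: [0.7, -0.5, -3.8]
opening: 0.0417
time: 17.22
tool_pos: [0.4414, -0.0155, 0.1687]
ee_rot: [[-0.002, 0.102, -0.995], [0.001, -0.995, -0.102], [-1.0, -0.001, 0.002]]
ft_force: [-1.0, -0.3, -4.5]
opening: 0.0415
pos [ 0.4414 -0.0155  0.1687] yaw -1.4685 d [-0.0014  0.0085 -0.0581] rx 0.0063 f [-0.96 -0.26 -4.5 ] tilt [-2.3e-03  8.0e-04 -1.0e+00]
```

View pics/s3.png

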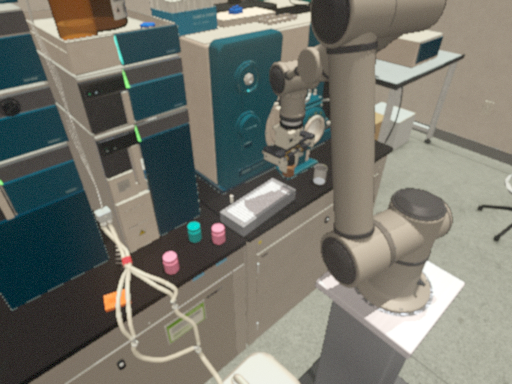

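Clear of the nose. Moving over the stiff spot.

```bash
python3 -m handwheel '[[0,0.008,-0.015,0,0,0,1],[0,0.008,-0.03,0,0,0,1],[0,0.008,-0.045,0,0,0,1],[0,0.008,-0.058,0,0,0,1],[0.03,0.008,-0.058,0,0,0,1],[0.055,0.008,-0.058,0,0,0,1],[0.07,0.008,-0.058,0,0,0,1],[0.08,0.008,-0.058,0,0,0,1],[0.08,0.008,-0.058,0,0,0,1],[0.08,0.008,-0.058,0,0,0,1]]'; python3 - <<'E'
from h import *
from workcell import manip
go([.500,-.018,.066],DY-np.pi/2)
o=manip.get_obs();print(o["wrist_torque"])
c=manip.capture("wrist");cv2.imwrite("pics/w4.png",c["img"][:,:,::-1])
c=manip.capture("scene");im=c["img"][120:230,210:340,::-1];cv2.imwrite("pics/s4.png",cv2.resize(im,None,fx=5,fy=5,interpolation=cv2.INTER_CUBIC))
E
```

```text
time: 18.1
tool_pos: [0.5007, -0.0177, 0.0897]
ee_rot: [[-0.0, 0.102, -0.995], [0.0, -0.995, -0.102], [-1.0, -0.0, 0.0]]
ft_force: [0.1, 0.2, -4.2]
opening: 0.0415
pos [ 0.5007 -0.0177  0.0897] yaw -1.4689 d [0.0237 0.0002 0.0007] rx 0.0059 f [ 0.14  0.22 -4.18] tilt [-4.e-04  0.e+00 -1.e+00]
[ 0.00011302 -0.02362987 -0.01510596]
```

View pics/w4.png

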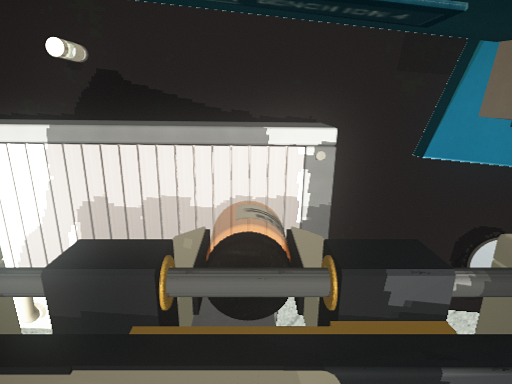

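View pics/s4.png

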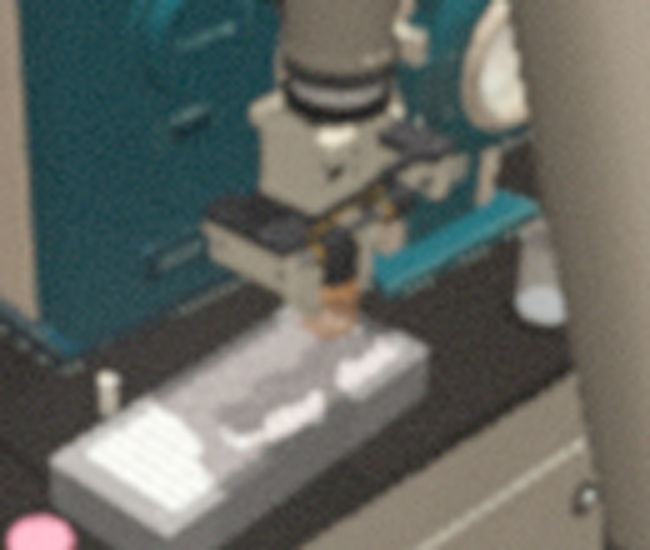

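The jar hangs upright over the strips near the right end, at image (248,250). I lower it in small steps and watch the force.

```bash
python3 -m handwheel '[[0.008,0,0.001,0,0,0,1],[0.014,0,0.001,0,0,0,1],[0.018,0,0.001,0,0,0,1],[0.021,0,0.001,0,0,0,1],[0.021,0,0.001,0,0,0,1]]'; python3 -m handwheel '[[0.001,0,0,0,0,0,1],[0.001,0,0,0,0,0,1],[0.001,0,0,0,0,0,1]]'
```

```text
time: 18.62
tool_pos: [0.4992, -0.0183, 0.068]
ee_rot: [[-0.001, 0.1, -0.995], [0.0, -0.995, -0.1], [-1.0, -0.0, 0.001]]
ft_force: [-0.1, 0.5, -4.2]
opening: 0.042
time: 18.87
tool_pos: [0.4997, -0.0183, 0.0678]
ee_rot: [[0.0, 0.101, -0.995], [-0.0, -0.995, -0.101], [-1.0, 0.0, -0.0]]
ft_force: [0.4, -0.3, -5.0]
opening: 0.0413
```

```bash
python3 -m handwheel '[[0.001,0,0,0,0,0,1],[0.001,0,0,0,0,0,1],[0.001,0,0,0,0,0,1]]';python3 -m handwheel '[[0.001,0,0,0,0,0,1],[0.001,0,0,0,0,0,1],[0.001,0,0,0,0,0,1]]'
```

```text
time: 19.12
tool_pos: [0.4996, -0.0183, 0.0667]
ee_rot: [[0.0, 0.101, -0.995], [-0.0, -0.995, -0.101], [-1.0, 0.0, -0.0]]
ft_force: [-0.6, 1.0, -4.9]
opening: 0.0417
time: 19.37
tool_pos: [0.4996, -0.0183, 0.0657]
ee_rot: [[-0.0, 0.101, -0.995], [-0.0, -0.995, -0.101], [-1.0, 0.0, 0.0]]
ft_force: [0.9, -0.2, -5.1]
opening: 0.0414
```

```bash
python3 -m handwheel '[[0.0005,0,0,0,0,0,1],[0.0005,0,0,0,0,0,1],[0.0005,0,0,0,0,0,1]]';python3 -m handwheel '[[0.0005,0,0,0,0,0,1],[0.0005,0,0,0,0,0,1],[0.0005,0,0,0,0,0,1]]'
```

```text
time: 19.62
tool_pos: [0.4996, -0.0183, 0.0652]
ee_rot: [[0.0, 0.101, -0.995], [-0.0, -0.995, -0.101], [-1.0, 0.0, -0.0]]
ft_force: [-0.4, -0.7, -4.2]
opening: 0.042
time: 19.87
tool_pos: [0.4996, -0.0183, 0.0648]
ee_rot: [[0.0, 0.101, -0.995], [-0.0, -0.995, -0.101], [-1.0, 0.0, -0.0]]
ft_force: [-0.7, 0.7, -2.6]
opening: 0.0411
```

Contact is starting.

```bash
python3 -m handwheel '[[0.0005,0,0,0,0,0,1],[0.0005,0,0,0,0,0,1],[0.0005,0,0,0,0,0,1]]'
```

```text
time: 20.12
tool_pos: [0.4997, -0.0183, 0.0647]
ee_rot: [[0.0, 0.101, -0.995], [-0.0, -0.995, -0.101], [-1.0, 0.0, -0.0]]
ft_force: [-2.6, 0.6, 4.7]
opening: 0.0416
```

Force went up 7 N over 0.5 mm, so the jar stands on stiff strips. Releasing.

```bash
python3 -m handwheel '[[-0.0003,0,0,0,0,0,0],[-0.0003,0,0,0,0,0,-0.2],[-0.0003,0,0,0,0,0,-0.4],[-0.0003,0,0,0,0,0,-0.6],[-0.0003,0,0,0,0,0,-0.6],[-0.0003,0,0,0,0,0,-0.6]]'; python3 - <<'E'
from workcell import manip
import cv2,numpy as np
c=manip.capture("wrist");cv2.imwrite("pics/w5.png",c["img"][:,:,::-1])
E
```

```text
time: 20.62
tool_pos: [0.4997, -0.0183, 0.0644]
ee_rot: [[0.0, 0.101, -0.995], [-0.0, -0.995, -0.101], [-1.0, 0.0, -0.0]]
ft_force: [0.5, 0.9, 0.6]
opening: 0.072
```

View pics/w5.png

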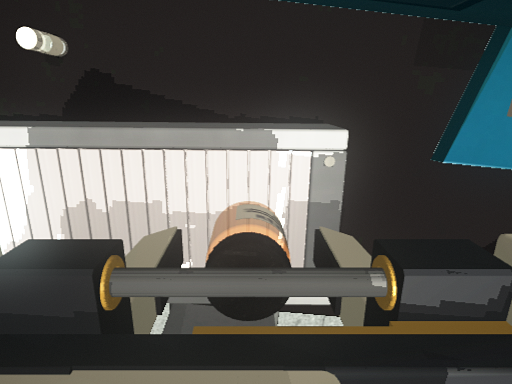

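The jar stands free between the open fingers at about (248,270). Now I retreat straight up, then back toward the robot.

```bash
python3 -m handwheel '[[-0.01,0,0,0,0,0,-0.6],[-0.025,0,0,0,0,0,-0.6],[-0.05,0,0,0,0,0,-0.6],[-0.085,0,0,0,0,0,-0.6],[-0.12,0,0,0,0,0,-0.6],[-0.15,0,0,0,0,0,-0.6],[-0.15,0,0.03,0,0,0,-0.6],[-0.15,0,0.06,0,0,0,-0.6],[-0.15,0,0.08,0,0,0,-0.6],[-0.15,0,0.08,0,0,0,-0.6]]'; python3 - <<'E'
from h import *
from workcell import manip
o=manip.get_obs();c=manip.capture("wrist");cv2.imwrite("pics/w6.png",c["img"][:,:,::-1])
T=np.eye(4);T[:3,:3]=o["ee_rot"];T[:3,3]=o["tool_pos"];W=T@c["tool_from_camera"];P=cloud(c,W)
m=(P[...,2]>.085)&(P[...,2]<.115)&(c["z_map"]>0)
R=np.array([[np.cos(DY),np.sin(DY)],[-np.sin(DY),np.cos(DY)]])
n,l,s,ce=cv2.connectedComponentsWithStats(m.astype(np.uint8))
for i in range(1,n):
    if s[i,4]>200:
        q=P[l==i];(x,y),r=cv2.minEnclosingCircle(q[:,:2].astype(np.float32))
        A=np.c_[q[:,:2],np.ones(len(q))];k=np.linalg.lstsq(A,q[:,2],rcond=None)[0]
        print(s[i],ce[i],x,y,r,"deck",R@(np.array([x,y])-DC),"z",np.median(q[:,2]),"slope",k[:2])
m=(P[...,2]>.03)&(P[...,2]<.06);print("deck top",np.median(P[...,2][m]))
c=manip.capture("scene");im=c["img"][120:230,210:340,::-1];cv2.imwrite("pics/s6.png",cv2.resize(im,None,fx=5,fy=5,interpolation=cv2.INTER_CUBIC))
E
```

```text
time: 21.5
tool_pos: [0.4166, -0.0261, 0.2153]
ee_rot: [[-0.001, 0.1, -0.995], [-0.0, -0.995, -0.1], [-1.0, 0.0, 0.001]]
ft_force: [1.8, 0.8, -0.2]
opening: 0.0735
[ 224   66   49   51 1882] [248.11158342  91.00478215] 0.4979892075061798 -0.01875867135822773 0.02049126848578453 deck [-0.00643125 -0.0875453 ] z 0.10189821436112703 slope [0.00656449 0.00068447]
deck top 0.04512418636438348
```

View pics/w6.png

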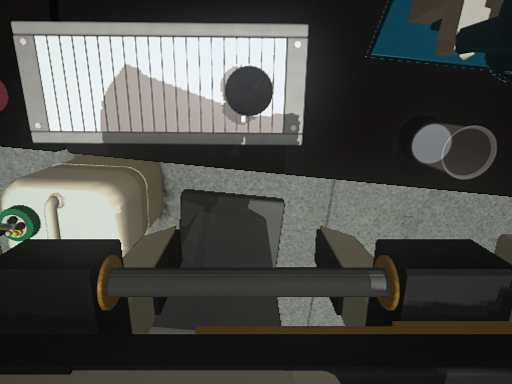

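View pics/s6.png

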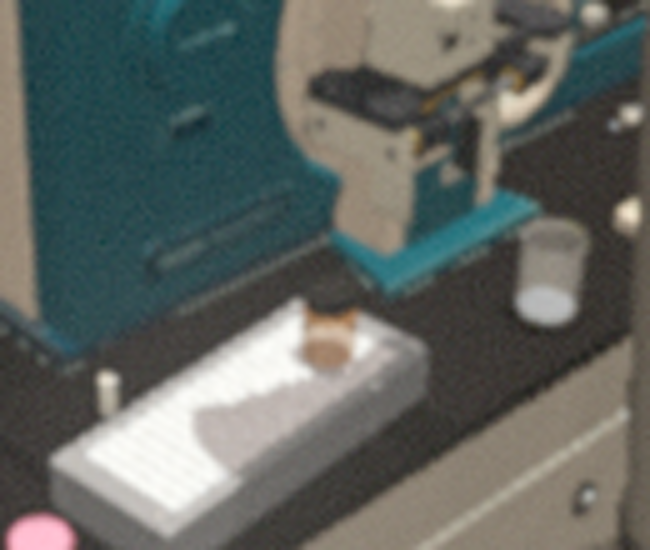

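The wrist view shows the cap at (248,91) on the strips, inside both rails. Its top is at z = 0.102, so the underside is about 44.5 mm above the worktop (limits 42–48), and the cap slope is under 0.01. The robot is clear, so I hand in.

```bash
python3 -m handwheel '[[0,0,0,0,0,0,-0.6],[0,0,0,0,0,0,-0.6],[0,0,0,0,0,0,-0.6]]'; python3 -c "
from workcell import manip;print(manip.finish_job())"
```

```text
time: 21.85
tool_pos: [0.4207, -0.0263, 0.2144]
ee_rot: [[0.0, 0.101, -0.995], [-0.0, -0.995, -0.101], [-1.0, 0.0, -0.0]]
ft_force: [-0.6, -0.4, 0.3]
opening: 0.0733
the job is handed in; nothing more can be done
None
```

The jar is standing upright over the hidden bar, and I handed the job in at about 22 s. I never measured whether the beaker, timer or hex-key holder had moved. The arm did not go down near any of them, and the beaker was still standing in the last pictures.

- **Finding the bar:** I pressed along the deck with the closed fingertips while the jar was still in its place. Only two strips were stiff, centred at deck y ≈ -87 mm in my measured frame. A press there gave 37 N with almost no give, against about 1–2 N on the soft strips on either side.
- **Placing the jar:** I lowered it there in 0.5 mm steps. On the last step the wrist force rose by about 7 N, which showed the deck was firm underneath. Then I let go and backed away.
- **Last checks:** All are within the limits.
  - **Height:** the jar's underside is about 44.5 mm above the worktop, so it has sunk less than 1 mm.
  - **Tilt:** under 0.01 rad.
  - **Position:** about -6 mm from the centre line and -88 mm from the deck's middle.
  - **Robot:** clear of everything.
- **Disagreement:** the top and wrist cameras differed by about 4 mm on the deck's y position. The strip edge I felt was about 3 mm off the top-camera position, in the wrist camera's direction. I placed the jar by the felt edges, so this did not affect the result.

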